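# Square a door stile up against the jig fence

## Task

Push the loose wooden stile up to the two blue pads of the fence and slide it along until its end butts against the red stop; then press it home with a firm push of about 12 N, held for a second, first straight behind the pad next to the stop and after that straight behind the other pad, so that it is left lying parallel against both pads and the stop, and let go. Work gently: the fence and the stop are held only by magnets, slip if pushed with more than about 17 N, and must stay where they are set. Leave the other things on the bench alone.

Things in the scene. Friction and masses are not known exactly. Their poses are not given: they have to be found in the camera images.
- stile_mid (a point): centre of the loose stile: a pale beech bar with a dark groove line along its top, 200 mm long (its y axis), 48 mm wide (x), 30 mm high (z), about 0.15 to 0.3 kg, lying flat on the jig plate, skewed, in front (robot side) of the fence. Too close to the fence to be held across while it is home: it is pushed by its front face and by its right end face. It slides with a friction of about 1 to 2 N
- stile_end (a point): middle of the stile's left end face (+y end, 100 mm from the centre), the end that must butt against the red stop, 15 mm above the plate
- stile_back (a point): middle of the stile's back long face (24 mm from the centre along +x), the face that must lie against the two pads, 15 mm above the plate. If the stile is slid along while skewed close to the fence, its leading corner can catch on the side of a pad, and if pressed while skewed it can wedge between pad and stop, so make it nearly parallel first
- fence_face (a point): point in the plane of the two pads' front faces, half-way between the pads, 17 mm above the plate. x points away from the robot square into the fence (the pushing direction), y along the fence towards the stop, z up. The fence is a silver angle 360 mm long and 40 mm high on a dark steel plate (340 x 420 mm, top 12 mm above the table); it stands at a different place and angle each time. It is held by magnets: more than about 17 N along x makes it slip back
- stop_face (a point): middle of the red stop's face that the stile's end must meet, 24 mm in front of the pads' plane and 17 mm above the plate; axes as those of fence_face (the stile comes from -y). The stop is a red block 30 mm long, 34 mm high above the plate, reaching 48 mm out in front of the pads, with a bridge over the fence 48 mm high; set at a different place along the fence each time; it slips along the fence (+y) if pushed with more than about 17 N
- pad_left (a point): blue pad on the fence next to the stop, 20 mm wide, 30 mm high, standing 8 mm proud of the fence, its blue clip hooked over the fence's top so that it also shows from above and behind; this point is the middle of its front face, 17 mm above the plate, 60 mm from fence_face towards the stop; same axes
- pad_right (a point): blue pad on the fence farther from the stop, same size, 60 mm from fence_face the other way; this point is the middle of its front face, 17 mm above the plate; same axes
- spacer: dark wooden block 45 x 60 x 28 mm lying at the near left corner of the plate; leave alone
- chisel: chisel lying along the near edge of the plate, yellow handle 105 mm, whole length 200 mm (along y; origin at the blade end of the handle), 20 mm wide, 18 mm high; leave alone
- bottle: red bottle with yellow pointed cap, 68 mm across, 175 mm high, standing at the left of the bench, origin at its foot; leave alone
- clamp: steel bar clamp 300 mm long with a red handle, lying at the left; leave alone
- mallet: wooden mallet, 320 mm long, head 75 mm high, lying at the right; leave alone
- tape: yellow tape measure 75 x 70 x 36 mm at the right rear; leave alone

How it is judged:
On the way, in this order (a step that is already met when the one before it is completed fails the run):
1. the stile's end is brought up to the red stop (gap under 3 mm) (y of stile_end in the frame of stop_face above -0.003 m and angle between the y axis of stile_mid and the y axis of fence_face, either way round below 0.1 rad), for 0.1 s.
2. it is pressed on the pad next to the stop with more than 6 N for 0.4 s (contact force between stile and fence_c2 above 6 N), for 0.4 s.
3. it is pressed on the other pad with more than 6 N for 0.4 s (contact force between stile and fence_c3 above 6 N), for 0.4 s.
At the end, for the whole second after the job is handed in: the stile lies flat and at rest with its back face within 2 mm of the pads' plane, parallel to the fence within 0.014 rad (0.8 degrees), its end within 3 mm of the stop; the fence has not shifted by 1.5 mm nor the stop by 3 mm from where they were set (x of stile_back in the frame of fence_face above -0.002 m and angle between the y axis of stile_mid and the y axis of fence_face, either way round below 0.014 rad and y of stile_end in the frame of stop_face above -0.003 m and angle between stile_mid's own z axis and vertical below 0.04 rad and distance of fence_face from where it was at the start of the episode below 0.0015 m and distance of stop_face from where it was at the start of the episode below 0.003 m and linear speed of stile below 0.01 m/s); the robot touches nothing.
It fails at once if the fence is shoved 1.5 mm or more, or the stop 3 mm or more (distance of fence_face from where it was at the start of the episode above 0.0015 m or distance of stop_face from where it was at the start of the episode above 0.003 m).
It fails at once if another thing on the bench is moved by more than 15 mm (distance of any of spacer, chisel, bottle, clamp, mallet, tape from where it was at the start of the episode above 0.015 m).
It also fails if it takes over 72 s, if anything falls off the work surface, if the arm or the gripper's body presses on something with over 40 N, if the wrist force passes 120 N, or if a joint passes its speed limit or range.

## Robot

A 6-joint arm with a two-finger parallel gripper is mounted at the origin on the work surface. World frame = base frame: x ahead of the robot, y to its left, z up, the work surface at z = 0. Lengths are in m, angles in rad, forces in N, time in s.
With the tool pointing down it reaches from about 0.325 to 0.75 m from the base axis. Payload 7.6 kg.
Tool frame: the origin (TCP) lies midway between the tips of the shut fingers; the grasp point (between the pads) lies behind it (ctrl.grip_point_offset is the z of the grasp point in the tool frame, in m); z points along the fingers, y is the line along which they close (so a half turn about z gives the same grasp; the last joint's range is limited). The gripper opens to 85 mm and grips with 20 to 120 N. Pads are 22 mm wide; open, the fingers measure 114 mm over their backs; the gripper's body (76 mm by 85 mm) begins 54 mm behind the grasp point. The pads swing forward as they close: fully open they stand 13 mm farther back than shut.
Start: joints at [1.177, 0.052, 1.401, -0, 1.689, -0.07], TCP at [0.167, 0.498, 0.231] pointing down, gripper open.
Joint ranges: [-2.9, 2.9], [-0.91, 2.17], [0.12, 2.37], [-1.06, 4.2], [0.26, 2.73], [-2.93, 2.93]. Speed limits (rad/s): [2.57, 2.57, 3.01, 3.14, 3.14, 3.14].

## Interface

Orientations are given as a rotation vector (axis times angle).
In Python, from station import ctrl, capture, finder gives the robot as it stands.
- The arm moves only by the tool arm_command, never from a script. Its arguments are lists of equal length, an entry for each row: "claw": the opening, from -1 (shut) to 1 (fully open); "slide": the shift along the tool's x, y, z in m, a list of three; "turn": the turn, a rotation vector about the tool's x, y, z in degrees, a list of three. In form: {"claw": [claw, ...], "slide": [[x, y, z], ...], "turn": [[ax, ay, az], ...]}. A call has 1 to 5 rows; each row shifts and turns the commanded pose from where the row before left it, along the tool's axes as they then stand; what a row does not reach is not made up. A row lasts 1/10 s, in which the tool goes at most 50 mm and 8.59 degrees, less where a joint would pass 70% of its speed; a pose out of reach is approached as far as the arm can. A call is refused whole if a number of a shift passes 0.05 or a number of a turn 8.59, either way. A call with a gripper value outside its range is refused whole. The fingers move at their own pace and stop on an object; "newtons" is the grip in N (left out, the last holds). Time passes only in rows, so rows that do not move let the fingers close. It gives the time, the measured TCP pose, the force, the opening and the grip force at its end, in the units of the state.
- ctrl.read_state(): the state, without advancing time (a new reading comes with each control period).
- capture(name): name is "scene" or "side" or "wrist"; returns a dict with "image" (420x560x3 uint8, red, green, blue), "range_z" (420x560 float32, m along the optical axis (not along the pixel's ray), 0 where there is no reading), "camera_matrix" (3x3 intrinsics, pixels), "R" (3x3) and "t" (3): a world point X has camera coordinates R X + t; the wrist camera has in their place "tool_from_camera" (4x4, takes a point from camera to tool coordinates, whose origin is the TCP and whose axes are the flange's). Camera axes: x right, y down, z forward; pixel columns grow to the right and rows downward; lengths in m; the calibration is good to about 2 mm. A picture is of the moment at which its call begins: read the wrist's pose just before it.
- ctrl.sign_off(): hands the job in; it is judged then, once.
Trained networks look in a picture, given as the dict that the camera call returned (one of the last four; its "shot" number tells which), for a name from the list of things; names that differ only in an ending like _2 or _b are one class to them, and where a whole thing is asked for, a point or a joint stands for the part that bears it (a point fixed in the world has none). Each returns a list of dicts, best first, with "score" (0 to 1); they miss things now and then, are a little off and sometimes report something else, mostly with a low value. They report only what shows in the picture. A call takes as long as a camera call.
- finder.boxes_of(thing, picture): "location" ([column, row] in pixels, amid what is visible of it).
- finder.silhouettes(thing, picture): "mask" (420x560 bool, what is visible of it) and "location" ([column, row] in pixels, amid what is visible of it).
- finder.place_of(thing, picture): "location" ([column, row] in pixels: a listed point, or the origin of a listed thing).
The state is a dict: "time_s": time; "joint_pos": joint angles; "qvel": joint speeds; "tau": joint torques, N m; "position": TCP position; "eef_rot": TCP orientation; "contact_force": force on the tool from outside, world axes, zero at the start; "ft_torque": the same for the moment, N m; "finger_gap": finger opening in m; "grip_force": force on a finger pad.
Only numpy, scipy, OpenCV 4.12 (cv2) and the standard library are available. Lean on these libraries where they do the work, as an engineer would, in place of code of your own. Each camera call takes 0.05 s, during which the arm holds its last target. There are 200 camera calls.

## Working session

There is one attempt and no reset: what is moved stays moved. The work goes in short steps, Python scripts to look and compute and a tool call to move; the robot and the scene stay as the last step left them, time stands still between calls to the robot, and variables do not carry over. Pictures are saved under pics/ and viewed, at most 10 in all, crops included, and the job is handed in when it is done.

Besides the shell and the picture viewer there is one more tool, called after "Call:" as name(argument=value, ...) on one line, values as JSON. arm_command: Moves the arm, as the interface text tells. Its arguments: {"type":"object","properties":{"claw":{"type":"array"},"slide":{"type":"array"},"turn":{"type":"array"},"newtons":{"type":"number"}},"required":["claw","slide","turn"]}

```bash
ls; mkdir -p pics; python3 - <<'E'
from station import ctrl,capture,finder
import cv2,numpy as np
s=ctrl.read_state();print(s, ctrl.grip_point_offset)
for n in ["scene","side"]:
    c=capture(n);np.savez(n+".npz",**{k:v for k,v in c.items()})
    cv2.imwrite(f"pics/{n}0.png",c["image"][:,:,::-1])
    K=c["camera_matrix"];print(n,K.tolist(),c["R"].tolist(),c["t"].tolist())
    for p in ["stile_mid","stile_end","stile_back","fence_face","stop_face","pad_left","pad_right"]:
        r=finder.place_of(p,c)
        for q in r[:2]:
            u,v=q["location"];z=c["range_z"][int(round(v)),int(round(u))]
            X=c["R"].T@(z*np.linalg.inv(K)@[u,v,1]-c["t"]);print(p,q["score"],np.round([u,v],1),X.round(4))
E
```

```text
pics
{'time_s': 0.0, 'joint_pos': array([ 1.17671023e+00,  5.28568933e-02,  1.40175353e+00, -4.36209547e-05,
        1.68859110e+00, -7.03017824e-02]), 'qvel': array([ 1.52962625e-03,  3.67645934e-04,  7.35506887e-05, -3.04376539e-04,
        7.96813867e-04,  9.35632433e-04]), 'tau': array([ 5.62463520e-04, -3.81670260e+01, -3.60188842e+01, -7.19944160e-05,
        6.23733606e-03,  9.48435485e-06]), 'position': array([0.16690445, 0.4974385 , 0.23044735]), 'eef_rot': array([-5.06335326e-01, -3.10018736e+00,  2.47477471e-03]), 'contact_force': array([ 0.24480781, -0.16076716,  0.46786305]), 'ft_torque': array([ 0.00060717, -0.0292376 , -0.0033437 ]), 'grip_force': 0.0, 'finger_gap': 0.08533829352218643} -0.0187
scene [[490.1201065923577, 0.0, 274.1857543264105], [0.0, 490.1201065923577, 211.1600004594647], [0.0, 0.0, 1.0]] [[-0.2598784795750913, 0.9656200593327119, -0.006409123811270816], [0.6499608150589627, 0.17000841964839716, -0.7407078210310345], [-0.7141527250817065, -0.1966597016751116, -0.6717967304143632]] [0.17890953806546983, -0.2991580097299164, 1.8374957151416076]
stile_mi
[... 691 characters left out ...]
949754569317, -0.768353325789791], [0.16378640621472096, 0.750903362255921, -0.6397797696801767]] [-0.5274159335501916, 0.12101491045420418, 1.1574043566560686]
stile_mid 0.57 [283.7 236.6] [ 0.5221 -0.1226  0.0391]
stile_mid 0.32 [289.5 208.5] [ 0.5617 -0.0231  0.039 ]
stile_end 0.78 [289.1 205.7] [ 0.5629 -0.014   0.041 ]
stile_back 0.76 [290.1 236.6] [ 0.537  -0.1281  0.0406]
stile_back 0.57 [303.8 190.9] [0.6249 0.0637 0.0191]
fence_face 0.64 [311.3 210.2] [ 0.6258 -0.0105  0.0089]
stop_face 0.92 [298.5 190.1] [0.6097 0.0648 0.0241]
stop_face 0.26 [307.7 195.4] [0.6342 0.0551 0.0076]
pad_left 0.56 [305.2 195.2] [0.627  0.0557 0.0093]
pad_right 0.92 [312.2 222.8] [ 0.6139 -0.0604  0.0093]
```

```bash
python3 - <<'E'
import cv2,numpy as np
a=cv2.imread("pics/scene0.png")[140:300,170:370];b=cv2.imread("pics/side0.png")[140:300,220:420]
cv2.imwrite("pics/c0.png",cv2.resize(np.hstack([a,b]),(800,320),interpolation=cv2.INTER_CUBIC))
E
```

```text
(no output)
```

View pics/side0.png

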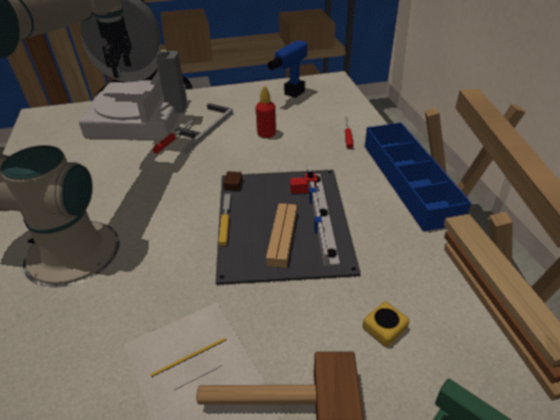

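View pics/c0.png

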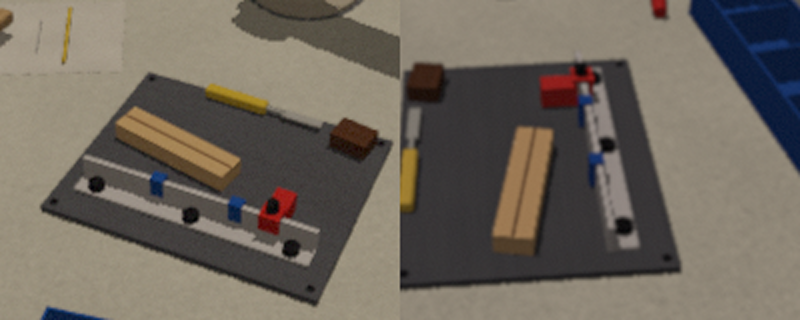

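```bash
cat > h.py <<'E'
import numpy as np,cv2
from scipy.spatial.transform import Rotation as Ro
def cloud(c,T=None):
    K=c["camera_matrix"];z=c["range_z"].astype(float);v,u=np.indices(z.shape)
    P=np.stack([(u-K[0,2])/K[0,0]*z,(v-K[1,2])/K[1,1]*z,z],-1)
    if T is None: W=(P-c["t"])@c["R"]
    else: W=P@T[:3,:3].T+T[:3,3]
    W[z<=0]=np.nan; return W
def pose(s):
    T=np.eye(4);T[:3,:3]=Ro.from_rotvec(s["eef_rot"]).as_matrix();T[:3,3]=s["position"];return T
def segs(W,img):
    hsv=cv2.cvtColor(img,cv2.COLOR_RGB2HSV);H,S,V=[hsv[...,i].astype(int) for i in range(3)]
    x,y,z=W[...,0],W[...,1],W[...,2]
    box=(x>.4)&(x<.8)&(y>-.3)&(y<.25)
    return dict(stile=box&(H>8)&(H<22)&(S>60)&(V>80)&(z>.034)&(z<.05),
      red=box&((H<6)|(H>174))&(S>150)&(V>80)&(z>.02),
      blue=box&(H>100)&(H<125)&(S>120)&(z>.015), fence=box&(S<70)&(V>90)&(z>.03)&(z<.07))
def rect(P):
    (cx,cy),(w,h),a=cv2.minAreaRect((P[:,:2]*1000).astype(np.float32))
    if w<h: a+=90;w,h=h,w
    return np.round([cx,cy,w,h,(a+0)%180],1)
def report(W,img):
    for k,m in segs(W,img).items():
        m=cv2.morphologyEx(m.astype(np.uint8),cv2.MORPH_OPEN,np.ones((2,2)))>0 if k=="stile" else m
        n,l,st,_=cv2.connectedComponentsWithStats(m.astype(np.uint8))
        for i in range(1,n):
            if st[i,4]<12: continue
            P=W[l==i];print(k,st[i,4],rect(P),"z",np.percentile(P[:,2],[5,50,95]).round(4),"mean",P.mean(0).round(4))
def plan(s,goal,yawdeg=None):
    "goal world xyz, yawdeg = world angle of tool y"
    T=pose(s);d=T[:3,:3].T@(np.array(goal)-T[:3,3]);y=T[:3,1]
    print("slide",d.round(4),"yaw y",np.degrees(np.arctan2(y[1],y[0])).round(2),"tilt",T[:3,2].round(4))
    if yawdeg is not None: print("turn about tool z",round(-(yawdeg-np.degrees(np.arctan2(y[1],y[0])))))
E
python3 - <<'E'
from h import *
for n in ["scene","side"]:
    c=dict(np.load(n+".npz",allow_pickle=True));print(n);report(cloud(c),c["image"])
from station import ctrl
plan(ctrl.read_state(),[.50,-.06,.35],0)
E
```

```text
scene
stile 784 [527.2 -89.5 194.9  48.6  69.3] z [nan nan nan] mean [nan nan nan]
red 220 [629.1  81.4  76.4  31.  170.1] z [0.0336 0.0466 0.0597] mean [0.6356 0.0828 0.0481]
blue 66 [618.6 -92.4  21.8  19.  165.9] z [0.028  0.0489 0.0543] mean [ 0.622  -0.0929  0.0454]
blue 74 [639.1  26.6  23.2  20.4 173.4] z [0.0265 0.0479 0.0543] mean [0.6417 0.0247 0.0441]
fence 84 [ 611.1 -157.6  108.1   12.3   80.2] z [0.046  0.0495 0.0531] mean [ 0.6114 -0.1557  0.0494]
fence 82 [631.5 -34.5  97.5  13.5  79.2] z [0.0456 0.0492 0.0535] mean [ 0.6312 -0.0355  0.0494]
fence 22 [644.1  45.3  22.6  11.8  70.9] z [0.0471 0.049  0.0516] mean [0.644  0.0457 0.0491]
fence 53 [656.8 117.5  52.1  10.7  80.3] z [0.0452 0.0489 0.0526] mean [0.6568 0.1176 0.0489]
side
stile 1090 [530.6 -84.1 230.5  45.   68.4] z [nan nan nan] mean [nan nan nan]
red 178 [634.7  80.6  91.1  50.1   9.8] z [0.0412 0.0459 0.0594] mean [0.6217 0.0759 0.0484]
blue 52 [636.   21.9  21.1  16.3  73.2] z [0.0188 0.0493 0.0542] mean [0.6331 0.0206 0.0414]
blue 60 [614.8 -96.2  22.   15.   73.4] z [0.0203 0.0505 0.0533] mean [ 0.6131 -0.097   0.0434]
fence 16 [657.8 128.1  23.2   5.9  73.9] z [0.0469 0.0491 0.0525] mean [0.6576 0.1271 0.0495]
fence 26 [645.4  51.6  35.9  11.5  75.2] z [0.0357 0.0488 0.0522] mean [0.6453 0.0528 0.0475]
fence 93 [630.5 -34.2 101.5   9.6  79. ] z [0.0362 0.0488 0.0518] mean [ 0.6304 -0.0325  0.0478]
fence 139 [ 610.3 -157.   112.5   10.4   79.2] z [0.0387 0.0489 0.0518] mean [ 0.6091 -0.1596  0.0479]
slide [-0.4931 -0.4228 -0.1187] yaw y 71.45 tilt [ 0.e+00  1.e-04 -1.e+00]
turn about tool z 71
```

Call:
arm_command(claw=[1,1,1,1,1], slide=[[-0.035,-0.03,-0.015],[-0.035,-0.03,-0.015],[-0.035,-0.03,-0.015],[-0.035,-0.03,-0.015],[-0.035,-0.03,-0.015]], turn=[[0,0,0],[0,0,0],[0,0,0],[0,0,0],[0,0,0]])

```text
time_s: 1.3
position: [0.2856, 0.2982, 0.3071]
eef_rot: [0.505, 3.1, 0.001]
contact_force: [0.6, 0.1, -0.2]
finger_gap: 0.0854
grip_force: 0.0
```

Call:
arm_command(claw=[1,1,1,1,1], slide=[[-0.035,-0.03,-0.01],[-0.035,-0.03,-0.01],[-0.035,-0.03,-0.01],[-0.035,-0.03,-0.01],[-0.035,-0.03,0]], turn=[[0,0,0],[0,0,0],[0,0,0],[0,0,0],[0,0,0]])

```text
time_s: 1.8
position: [0.4042, 0.1002, 0.348]
eef_rot: [0.506, 3.097, 0.002]
contact_force: [0.1, 0.3, -0.2]
finger_gap: 0.0851
grip_force: 0.0
```

Call:
arm_command(claw=[1,1,1,1,1], slide=[[-0.035,-0.03,0],[-0.035,-0.03,0],[-0.035,-0.03,0],[-0.035,-0.03,0],[0,0,0]], turn=[[0,0,0],[0,0,0],[0,0,0],[0,0,0],[0,0,8.5]])

```text
time_s: 2.3
position: [0.4992, -0.0605, 0.3443]
eef_rot: [-0.742, -3.05, 0.002]
contact_force: [0.3, 1.7, -0.3]
finger_gap: 0.0853
grip_force: 0.0
```

Call:
arm_command(claw=[1,1,1,1,1], slide=[[0,0,0],[0,0,0],[0,0,0],[0,0,0],[0,0,0]], turn=[[0,0,8.5],[0,0,8.5],[0,0,8.5],[0,0,8.5],[0,0,8.5]])

```text
time_s: 2.8
position: [0.4979, -0.0564, 0.3463]
eef_rot: [1.8, 2.575, 0.0]
contact_force: [-0.9, 0.3, -0.7]
finger_gap: 0.0854
grip_force: 0.0
```

Call:
arm_command(claw=[1,1,1,1,1], slide=[[0,0,0],[0,0,0],[0,0,0],[0,0,0],[0,0,0]], turn=[[0,0,8.5],[0,0,8.5],[0,0,8.5],[0,0,8.5],[0,0,7.4]])

```text
time_s: 3.3
position: [0.4979, -0.0564, 0.3463]
eef_rot: [2.594, 1.773, 0.0]
contact_force: [0.3, 0.2, -0.9]
finger_gap: 0.0854
grip_force: 0.0
```

```bash
python3 - <<'E'
from h import *
from station import ctrl,capture
s=ctrl.read_state();c=capture("wrist");print(s["time_s"],s["position"],s["joint_pos"].round(2))
W=cloud(c,pose(s)@c["tool_from_camera"]);print(c["tool_from_camera"].round(4).tolist())
cv2.imwrite("pics/w1.png",c["image"][:,:,::-1]);report(W,c["image"])
plan(s,[.5275,-.088,.15],-21)
E
```

```text
3.3 [ 0.49791783 -0.0563535   0.34631107] [-0.19 -0.01  1.24  0.    1.91  0.19]
[[-0.0009, -0.9468, -0.3218, 0.0828], [1.0, -0.001, 0.0002, -0.0006], [-0.0005, -0.3218, 0.9468, -0.1421], [0.0, 0.0, 0.0, 1.0]]
stile 111 [423.8 146.2  28.9   7.5  70.5] z [nan nan nan] mean [nan nan nan]
stile 16 [413.3 153.    7.1   4.   69.9] z [0.0376 0.0393 0.0408] mean [0.4139 0.1529 0.0394]
stile 22 [446.7 138.1   8.7   4.5  11.3] z [nan nan nan] mean [nan nan nan]
stile 31 [410.  142.   11.    4.7  68.9] z [0.038  0.0393 0.0408] mean [0.41   0.1421 0.0394]
stile 39 [445.7 128.8  10.6   8.4  29.2] z [nan nan nan] mean [nan nan nan]
stile 3745 [ 522.9 -103.2  212.1   51.8   68.5] z [nan nan nan] mean [nan nan nan]
red 1342 [625.1  83.1  72.7  36.2 170.9] z [0.0454 0.0481 0.0606] mean [0.6206 0.0804 0.0508]
blue 192 [636.   25.1  18.9  17.   78.8] z [0.0533 0.0548 0.0561] mean [0.6359 0.0254 0.0547]
blue 79 [615.9 -92.   16.7  16.1  76.6] z [0.0535 0.0546 0.0558] mean [ 0.6151 -0.092   0.0546]
fence 147 [652.9 105.2  23.7   8.5  81.4] z [0.0336 0.0511 0.0531] mean [0.6512 0.1032 0.0483]
fence 197 [643.2  48.3  27.4   8.2  79.6] z [0.0346 0.0512 0.0529] mean [0.6422 0.0485 0.0486]
fence 513 [629.6 -33.   98.3   8.7  80.4] z [0.0346 0.0512 0.0529] mean [ 0.6301 -0.0244  0.0488]
fence 13 [ 610.8 -134.7   16.     2.    84.3] z [0.0506 0.0514 0.0525] mean [ 0.6109 -0.1352  0.0515]
fence 134 [ 602.3 -194.2   35.1    8.1   80.6] z [0.0349 0.0512 0.0532] mean [ 0.601  -0.1958  0.0489]
slide [-0.0188  0.039   0.1963] yaw y -21.29 tilt [ 1.e-04  0.e+00 -1.e+00]
turn about tool z 0
```

View pics/w1.png

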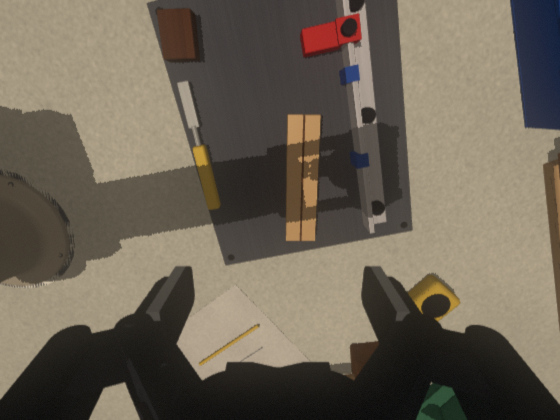

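Call:
arm_command(claw=[1,1,1,1,1], slide=[[-0.005,0.008,0.04],[-0.005,0.008,0.04],[-0.005,0.008,0.04],[-0.005,0.008,0.04],[-0.003,0.007,0.04]], turn=[[0,0,0],[0,0,0],[0,0,0],[0,0,0],[0,0,0]])

```text
time_s: 3.85
position: [0.5262, -0.0921, 0.1448]
eef_rot: [2.586, 1.784, 0.001]
contact_force: [0.7, 0.5, -0.4]
finger_gap: 0.0851
grip_force: 0.0
```

Call:
arm_command(claw=[1,1,1,1,1], slide=[[0,0,0.04],[0,0,0.04],[0,0,0.02],[0,0,0],[0,0,0]], turn=[[0,0,0],[0,0,0],[0,0,0],[0,0,0],[0,0,0]])

```text
time_s: 4.35
position: [0.5265, -0.0918, 0.0471]
eef_rot: [2.587, 1.782, 0.001]
contact_force: [0.0, -0.4, 0.4]
finger_gap: 0.0856
grip_force: 0.0
```

```bash
python3 - <<'E'
from h import *
from station import ctrl,capture
s=ctrl.read_state();c=capture("wrist");print(s["time_s"],s["position"],s["contact_force"])
W=cloud(c,pose(s)@c["tool_from_camera"])
cv2.imwrite("pics/w2.png",c["image"][:,:,::-1]);report(W,c["image"])
plan(s,[.526,-.092,.018],-21.3)
E
```

```text
4.35 [ 0.52654061 -0.09183379  0.04711597] [ 0.00727509 -0.44477251  0.37756968]
stile 15832 [518.1 -93.6 200.1  48.5  74. ] z [nan nan nan] mean [nan nan nan]
stile 36 [581.6 -11.7  10.2   3.8 170.8] z [0.011  0.0408 0.0423] mean [ 0.581  -0.011   0.0346]
stile 18 [536.7   3.6   3.5   0.8  66.1] z [0.0407 0.0416 0.0427] mean [0.5367 0.0036 0.0417]
stile 34 [581.3 -17.    7.3   5.9  71.7] z [0.0109 0.0404 0.0426] mean [ 0.5811 -0.0176  0.0274]
stile 16 [533.   -5.6   3.2   0.7  67.6] z [0.0404 0.0416 0.0422] mean [ 0.5331 -0.0055  0.0414]
stile 32 [578.4 -25.4   8.2   5.6  72.3] z [0.0101 0.0126 0.0417] mean [ 0.5786 -0.0251  0.0254]
stile 27 [575.  -34.5   7.7   6.  142. ] z [0.0107 0.0398 0.0417] mean [ 0.5748 -0.034   0.0268]
stile 30 [571.4 -43.1  10.5   5.4 117.7] z [0.0109 0.0405 0.042 ] mean [ 0.5711 -0.043   0.0274]
stile 14 [525.5 -25.    3.    0.9  73. ] z [0.0409 0.0415 0.0427] mean [ 0.5255 -0.025   0.0417]
stile 28 [568.6 -51.3  12.8   4.2 105.2] z [nan nan nan] mean [nan nan nan]
stile 14 [521.2 -35.9   3.4   0.8  64.3] z [0.0408 0.0417 0.0426] mean [ 0.5212 -0.0358  0.0416]
blue 1931 [612.9 -91.6  19.9  12.2  82.7] z [0.0193 0.0474 0.0553] mean [ 0.6103 -0.0897  0.0431]
fence 7836 [628.3 -39.1  91.3   9.8  80.8] z [0.0322 0.0494 0.0524] mean [ 0.6267 -0.0369  0.0458]
fence 16 [624.9 -96.6   8.    1.1  81.2] z [0.0536 0.0546 0.0552] mean [ 0.6249 -0.0967  0.0544]
fence 2955 [ 613.4 -135.1   68.6   18.3   87.6] z [0.0327 0.0504 0.0523] mean [ 0.6106 -0.1341  0.0464]
fence 64 [486.  -64.8   5.1   1.3 164.3] z [0.0645 0.0672 0.0696] mean [ 0.486  -0.0648  0.067 ]
fence 58 [573.6 -98.4   4.5   1.7 156.5] z [0.0641 0.0671 0.0697] mean [ 0.5736 -0.0983  0.0671]
fence 25 [ 597.  -208.2    4.4    2.2   87.2] z [0.0488 0.0513 0.052 ] mean [ 0.5967 -0.2086  0.051 ]
slide [-0.0004 -0.0005  0.0291] yaw y -20.88 tilt [ 7.e-04 -1.e-04 -1.e+00]
turn about tool z 0
```

View pics/w2.png

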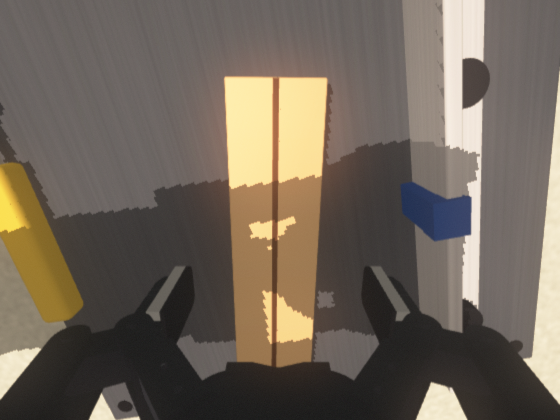

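Call:
arm_command(claw=[1,0.5,-1,-1,-1], slide=[[0,0,0.015],[0,0,0.014],[0,0,0],[0,0,0],[0,0,0]], turn=[[0,0,0],[0,0,0],[0,0,0],[0,0,0],[0,0,0]], newtons=30)

```text
time_s: 4.9
position: [0.5263, -0.0918, 0.0175]
eef_rot: [2.588, 1.781, 0.0]
contact_force: [0.3, 0.2, -2.9]
finger_gap: 0.0475
grip_force: 32.2
```

Call:
arm_command(claw=[-1,-1,-1,-1,-1], slide=[[0,0,0],[0,0,0],[0,0,0],[0,0,0],[0,0,0]], turn=[[0,0,0],[0,0,0],[0,0,0],[0,0,0],[0,0,0]])

```text
time_s: 5.4
position: [0.5261, -0.0917, 0.0173]
eef_rot: [-2.588, -1.78, -0.0]
contact_force: [-0.3, 0.6, -1.6]
finger_gap: 0.0477
grip_force: 32.2
```

```bash
python3 - <<'E'
from h import *
from station import ctrl,capture
s=ctrl.read_state();print(s["time_s"],s["position"],s["contact_force"],s["finger_gap"],s["grip_force"])
yh=np.array([.1736,.985]);xh=np.array([.985,-.1736])
p=s["position"][:2]*1000;print("fence coords",p@xh,p@yh)
g=(xh*567+yh*45)/1000;plan(s,[g[0],g[1],.017],-10)
c=capture("scene");W=cloud(c);report(W,c["image"])
E
```

```text
5.4 [ 0.52610962 -0.09172477  0.01729617] [-0.33783475  0.58254544 -1.59755898] 0.04774029853709018 32.240835428237915
fence coords 534.1413986799466 0.983734442120142
slide [0.0495 0.0241 0.0003] yaw y -20.95 tilt [-0.e+00  1.e-04 -1.e+00]
turn about tool z -11
stile 134 [ 533.6 -155.   120.1   48.9   19.8] z [nan nan nan] mean [nan nan nan]
stile 413 [545.9 -44.4 101.8  72.3  85.8] z [nan nan nan] mean [nan nan nan]
red 223 [628.   79.9  77.7  33.5 169.7] z [0.032  0.0464 0.0607] mean [0.6354 0.0829 0.048 ]
blue 66 [619.4 -91.1  21.2  20.2 177.4] z [0.0281 0.0498 0.0538] mean [ 0.6222 -0.0924  0.0454]
blue 74 [639.5  25.7  20.4  19.9 168.2] z [0.0264 0.0484 0.0552] mean [0.6417 0.0247 0.044 ]
fence 23 [ 604.4 -197.8   23.7   12.9   55.4] z [0.0435 0.0483 0.0521] mean [ 0.6043 -0.1979  0.0481]
fence 105 [631.8 -33.6  95.1  12.1  80.6] z [0.036  0.048  0.0526] mean [ 0.6324 -0.0349  0.0468]
fence 24 [644.1  45.3  23.3  10.8  68.3] z [0.0456 0.0497 0.0531] mean [0.6452 0.0457 0.0496]
fence 64 [654.9 115.6  56.6  21.4  62.6] z [0.0397 0.0488 0.0523] mean [0.6574 0.1181 0.0476]
```

Call:
arm_command(claw=[-1,-1,-1,-1,-1], slide=[[0,0,-0.002],[0,0,0],[0,0,0],[0.012,0.011,0],[0.012,0.011,0]], turn=[[0,0,0],[0,0,-5.5],[0,0,-5.5],[0,0,0],[0,0,0]])

```text
time_s: 5.95
position: [0.5523, -0.0719, 0.0195]
eef_rot: [2.406, 2.02, 0.0]
contact_force: [-0.1, -0.3, -2.2]
finger_gap: 0.0477
grip_force: 32.2
```

Call:
arm_command(claw=[-1,-1,-1,-1,-1], slide=[[0.012,0.011,0],[0.008,0,0],[0,0,0],[0,0,0],[0,0,0]], turn=[[0,0,0],[0,0,0],[0,0,0],[0,0,0],[0,0,0]])

```text
time_s: 6.45
position: [0.5658, -0.0545, 0.0193]
eef_rot: [-2.406, -2.02, 0.0]
contact_force: [-0.7, -0.3, -2.2]
finger_gap: 0.0475
grip_force: 32.2
```

```bash
python3 - <<'E'
from h import *
from station import ctrl,capture
s=ctrl.read_state();print(s["time_s"],s["position"],s["contact_force"],s["finger_gap"],s["grip_force"])
yh=np.array([.1736,.985]);xh=np.array([.985,-.1736])
p=s["position"][:2]*1000;print("fence coords",p@xh,p@yh);plan(s,s["position"],-10)
c=capture("wrist");W=cloud(c,pose(s)@c["tool_from_camera"]);report(W,c["image"])
np.save("w3.npy",W);cv2.imwrite("pics/w3.png",c["image"][:,:,::-1])
a=c["image"];
c=capture("side");b=c["image"][130:270,230:370];b=cv2.resize(b,(420,420),interpolation=cv2.INTER_CUBIC)
cv2.imwrite("pics/c3.png",cv2.resize(np.hstack([a,b]),(800,343))[:,:,::-1])
E
```

```text
6.45 [ 0.56576864 -0.05451208  0.01927995] [-0.73124194 -0.28557071 -2.15578015] 0.04748148499525948 32.21883416175842
fence coords 566.7454048554756 44.52303323679627
slide [0. 0. 0.] yaw y -9.98 tilt [-3.e-04 -1.e-04 -1.e+00]
turn about tool z 0
stile 29143 [571.4 -42.4 171.7  54.8  79.6] z [nan nan nan] mean [nan nan nan]
stile 15 [572.9  39.    2.    0.8  23.1] z [0.043  0.0441 0.0453] mean [0.573  0.0389 0.0441]
stile 27 [577.2  31.7   1.8   1.5  80. ] z [0.0432 0.0444 0.0452] mean [0.5772 0.0318 0.0444]
stile 46 [565.7  16.5   3.7   2.8 159.6] z [0.0437 0.0444 0.0452] mean [0.5656 0.0167 0.0444]
stile 21 [556.    9.3   2.4   1.3  59.7] z [0.0433 0.044  0.0453] mean [0.556  0.0094 0.0442]
blue 5036 [636.4  25.6  19.9  19.3  80.1] z [0.0294 0.0542 0.0556] mean [0.6337 0.0266 0.05  ]
blue 64 [614.1 -82.5   4.9   1.5 166.4] z [0.0157 0.0191 0.0275] mean [ 0.6149 -0.0825  0.0202]
blue 237 [606.2 -85.9  35.9   7.4 105.2] z [0.0505 0.0544 0.0556] mean [ 0.609  -0.0963  0.0546]
fence 2526 [641.4  42.4  22.1  15.2  59.6] z [0.032  0.0497 0.0525] mean [0.6404 0.0439 0.0459]
fence 8205 [630.6 -33.   99.4  18.5  85.2] z [0.0323 0.0498 0.0523] mean [ 0.6293 -0.0222  0.046 ]
fence 401 [539.3 -40.3   4.8   4.7 163.6] z [0.0327 0.0485 0.0591] mean [ 0.5397 -0.0391  0.0475]
fence 392 [594.4 -50.    5.    4.8 173.1] z [0.0329 0.049  0.059 ] mean [ 0.5944 -0.0488  0.0479]
fence 911 [ 614.3 -123.1   34.4    8.5   80.9] z [0.0356 0.051  0.0522] mean [ 0.6129 -0.1216  0.048 ]
```

View pics/c3.png

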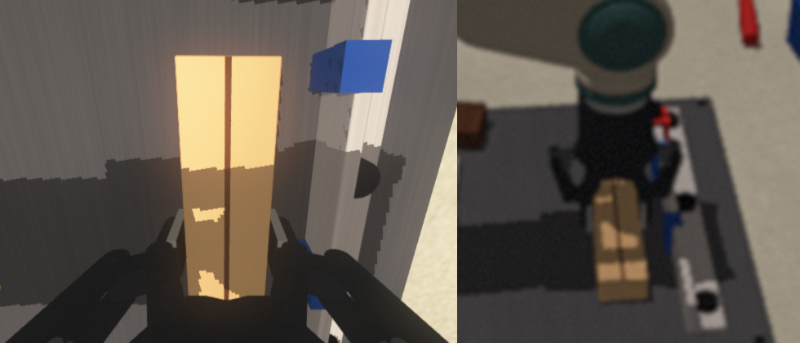

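```bash
python3 - <<'E'
from h import *
W=np.load("w3.npy");img=cv2.imread("pics/w3.png")[:,:,::-1].copy()
yh=np.array([.1736,.985]);xh=np.array([.985,-.1736])
X=W[...,:2]@xh*1000;Y=W[...,:2]@yh*1000;Z=W[...,2]*1000
def edges(m,lo,hi,name):
    a=[]
    for y in np.arange(lo,hi,4):
        q=X[m&(abs(Y-y)<2)]
        if len(q)>10:a.append((y,np.percentile(q,2),np.percentile(q,98)))
    a=np.array(a)
    for k in(1,2):
        f=np.polyfit(a[:,0],a[:,k],1);print(name,k,"slope deg",np.degrees(f[0]).round(2),"at mid",np.polyval(f,75.7).round(1),"res",np.std(a[:,k]-np.polyval(f,a[:,0])).round(2),len(a))
st=(X>530)&(X<602)&(Z>38)&(Z<48)
edges(st,65,138,"stile")
q=Y[st&(X>550)&(X<585)];print("stile end y",np.percentile(q,[99,99.8,100]))
edges((X>612)&(X<640)&(Z>49)&(Z<53.5),40,120,"fence top")
b=segs(W,img)["blue"]&(Y>100)
print("blue x",np.percentile(X[b],[0.5,2,5,20,50,95]),"y",np.percentile(Y[b],[1,5,95,99]))
E
```

```text
stile 1 slope deg 0.46 at mid 543.5 res 0.08 19
stile 2 slope deg 0.45 at mid 589.1 res 0.06 19
stile end y [140.28581669 141.04304876 141.26782461]
fence top 1 slope deg -0.39 at mid 621.8 res 0.07 19
fence top 2 slope deg -0.4 at mid 629.5 res 0.11 19
blue x [613.03531417 613.19030006 613.3134075  613.65709646 618.04379818
 629.9761508 ] y [126.0411559  127.02193482 144.45022538 145.15165145]
```

Call:
arm_command(claw=[-1,-1,-1,-1,-1], slide=[[0,0,0],[0.01,0,0],[0.01,0,0],[0.005,0,0],[0,0,0.002]], turn=[[0,0,-0.85],[0,0,0],[0,0,0],[0,0,0],[0,0,0]])

```text
time_s: 7.05
position: [0.5705, -0.0283, 0.0175]
eef_rot: [2.389, 2.04, 0.001]
contact_force: [-0.4, -0.3, -1.3]
finger_gap: 0.0474
grip_force: 32.2
```

```bash
python3 - <<'E'
from h import *
from station import ctrl,capture
s=ctrl.read_state();print(s["time_s"],s["position"],s["contact_force"])
a=np.radians(80.4);yh=np.array([np.cos(a),np.sin(a)]);xh=np.array([yh[1],-yh[0]])
p=s["position"][:2]*1000;print("tcp",p@xh,p@yh)
im=[]
for n in("scene","wrist"):
    c=capture(n);W=cloud(c) if n=="scene" else cloud(c,pose(s)@c["tool_from_camera"])
    S=segs(W,c["image"]);X=W[...,:2]@xh*1000;Y=W[...,:2]@yh*1000;Z=W[...,2]*1000
    r=S["red"]&(X<606)
    if r.sum()>5: print(n,"red y",r.sum(),np.percentile(Y[r],[1,5,20,50,95,99]),"x",np.percentile(X[r],[1,50]))
    t=(S["stile"]|((Z>36)&(Z<46)))&(X>560)&(X<580)&(Y<195)
    if n=="wrist": t&=Y<175
    print(n,"stile end",np.percentile(Y[S["stile"]],[95,99,100]))
    im.append(c["image"][195:275,250:330] if n=="scene" else c["image"][:300])
cv2.imwrite("pics/c4.png",np.hstack([cv2.resize(im[0],(300,300),interpolation=cv2.INTER_CUBIC),cv2.resize(im[1],(500,300))])[:,:,::-1])
E
```

```text
7.05 [ 0.57053229 -0.02829625  0.01750297] [-0.36889423 -0.31738835 -1.34823598]
tcp 567.2615081559723 67.2469659993507
scene red y 97 [164.48894674 170.75132928 178.21943237 190.27429632 200.22889875
 200.67275702] x [564.18427469 584.50114158]
scene stile end [160.90191598 203.51253717 259.25827304]
wrist red y 7184 [169.02058255 169.12522443 169.70597737 174.89869559 182.47189334
 183.14164556] x [567.03601857 586.32647012]
wrist stile end [158.90672076 163.0412884  171.30124135]
```

View pics/c4.png

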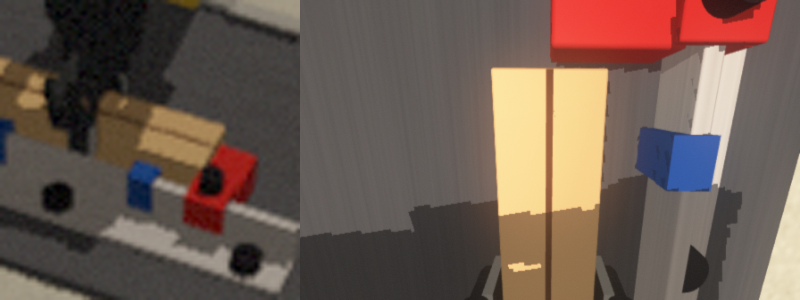

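Call:
arm_command(claw=[-1,-1,-1], slide=[[0.002,0,0],[0.0015,0,0],[0,0,0]], turn=[[0,0,0],[0,0,0],[0,0,0]])

```text
time_s: 7.45
position: [0.5708, -0.0259, 0.0174]
eef_rot: [2.391, 2.038, 0.0]
contact_force: [-0.1, 0.3, -2.1]
finger_gap: 0.0475
grip_force: 32.2
```

Call:
arm_command(claw=[-1,-1], slide=[[0.0007,0,0],[0,0,0]], turn=[[0,0,0],[0,0,0]])

```text
time_s: 7.65
position: [0.5709, -0.0253, 0.0173]
eef_rot: [-2.391, -2.038, -0.0]
contact_force: [-0.4, 0.0, -1.1]
finger_gap: 0.0475
grip_force: 32.2
```

Call:
arm_command(claw=[-1,-1], slide=[[0.0007,0,0],[0,0,0]], turn=[[0,0,0],[0,0,0]])

```text
time_s: 7.85
position: [0.571, -0.0246, 0.0173]
eef_rot: [-2.391, -2.038, -0.0]
contact_force: [0.1, -0.2, -1.7]
finger_gap: 0.0476
grip_force: 32.2
```

Call:
arm_command(claw=[-1,-1], slide=[[0.0007,0,0],[0,0,0]], turn=[[0,0,0],[0,0,0]])

```text
time_s: 8.05
position: [0.5711, -0.0238, 0.0173]
eef_rot: [-2.391, -2.038, -0.0]
contact_force: [-0.6, -1.4, -2.0]
finger_gap: 0.0473
grip_force: 32.2
```

Call:
arm_command(claw=[-1,-1], slide=[[0.0005,0,0],[0,0,0]], turn=[[0,0,0],[0,0,0]])

```text
time_s: 8.25
position: [0.5711, -0.0236, 0.0173]
eef_rot: [2.391, 2.038, -0.0]
contact_force: [-0.4, -1.4, -0.4]
finger_gap: 0.0472
grip_force: 32.3
```

Call:
arm_command(claw=[-1,-1], slide=[[0.0005,0,0],[0,0,0]], turn=[[0,0,0],[0,0,0]])

```text
time_s: 8.45
position: [0.5711, -0.0236, 0.0173]
eef_rot: [2.391, 2.037, -0.001]
contact_force: [-1.8, -4.9, -1.8]
finger_gap: 0.0475
grip_force: 32.3
```

Call:
arm_command(claw=[0.3,0.45,0.45,0.45,0.45], slide=[[0,0,0],[0,0,0],[0,0,0],[0,0,0],[0,0,-0.03]], turn=[[0,0,0],[0,0,0],[0,0,0],[0,0,0],[0,0,0]])

```text
time_s: 8.95
position: [0.5684, -0.0224, 0.0433]
eef_rot: [-2.386, -2.034, 0.009]
contact_force: [-0.4, 0.7, -0.9]
finger_gap: 0.0619
grip_force: 0.0
```

Call:
arm_command(claw=[0.45,0.45,-1,-1,-1], slide=[[0,0,-0.04],[0,0,-0.02],[-0.001,-0.02,0],[-0.001,-0.02,0],[-0.001,-0.018,0]], turn=[[0,0,0],[0,0,0],[0,0,0.45],[0,0,0],[0,0,0]])

```text
time_s: 9.45
position: [0.5128, -0.0162, 0.1074]
eef_rot: [2.399, 2.029, 0.001]
contact_force: [0.6, 0.1, -0.5]
finger_gap: 0.0186
grip_force: 0.0
```

```bash
cat > f.py <<'E'
from h import *
from station import ctrl,capture
a=np.radians(80.4);yh=np.array([np.cos(a),np.sin(a)]);xh=np.array([yh[1],-yh[0]])
def me():
    s=ctrl.read_state();p=s["position"][:2]*1000
    f=s["contact_force"];print("t",s["time_s"],"tcp",(p@xh).round(2),(p@yh).round(2),s["position"][2],"f",(f[:2]@xh).round(2),(f[:2]@yh).round(2),f[2].round(2),"gap",s["finger_gap"])
    plan(s,s["position"],-9.6);return s
def look():
    s=ctrl.read_state();c=capture("wrist");W=cloud(c,pose(s)@c["tool_from_camera"])
    X=W[...,:2]@xh*1000;Y=W[...,:2]@yh*1000;Z=W[...,2]*1000;S=segs(W,c["image"])
    def edges(m,lo,hi,name):
        r=[]
        for y in np.arange(lo,hi,4):
            q=X[m&(abs(Y-y)<2)]
            if len(q)>10:r.append((y,np.percentile(q,2),np.percentile(q,98)))
        r=np.array(r)
        if len(r)<4: print(name,"few");return
        for k in(1,2):
            f=np.polyfit(r[:,0],r[:,k],1);print(name,"slope deg",np.degrees(f[0]).round(2),"at mid",np.polyval(f,71.4).round(1),"y",r[0,0],r[-1,0],len(r))
    st=(X>515)&(X<617)&(Z>37)&(Z<46)&S["stile"]
    edges(st,40,160,"stile");edges((X>609)&(X<640)&(Z>48)&(Z<53.5),40,120,"fence")
    q=Y[st];print("stile y",np.percentile(q,[.5,99.5]))
    r=S["red"]&(X<606);b=S["blue"]&(Y>100)
    if r.sum()>20:print("red y",np.percentile(Y[r],[1,5]))
    if b.sum()>20:print("blue x",np.percentile(X[b],[.5,5]),"y",np.percentile(Y[b],[2,98]))
    return c
E
python3 -c "
from f import *
me();c=look();cv2.imwrite('pics/w5.png',c['image'][:,:,::-1])"
```

```text
t 9.45 tcp 508.31 69.59 0.10743347943789075 f 0.6 0.24 -0.49 gap 0.018617378144683873
slide [0. 0. 0.] yaw y -9.54 tilt [ 3.e-04  3.e-04 -1.e+00]
turn about tool z 0
stile slope deg -0.12 at mid 542.8 y 40.0 156.0 30
stile slope deg 0.07 at mid 588.9 y 40.0 156.0 30
fence slope deg -0.13 at mid 622.0 y 40.0 116.0 20
fence slope deg -0.17 at mid 629.9 y 40.0 116.0 20
stile y [ -0.35042788 167.78788488]
red y [168.52668116 169.69388043]
blue x [614.35656212 615.17709958] y [122.361277   140.33476973]
```

View pics/w5.png

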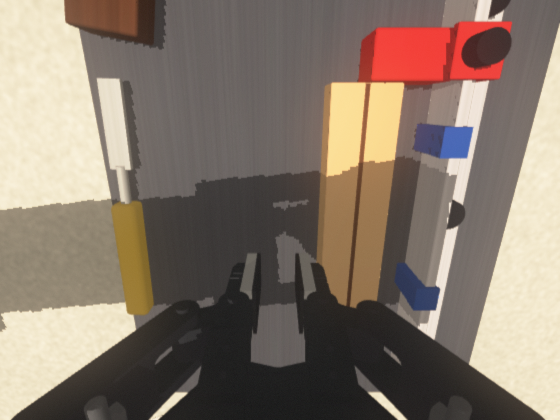

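Call:
arm_command(claw=[-1,-1,-1,-1,-1], slide=[[0,0,0],[0,0,0.04],[0,0,0.04],[0,0,0.01],[0,0.004,0]], turn=[[0,0,0],[0,0,0],[0,0,0],[0,0,0],[0,0,0]])

```text
time_s: 10.0
position: [0.5168, -0.017, 0.0159]
eef_rot: [-2.397, -2.027, 0.004]
contact_force: [0.2, -0.1, 0.3]
finger_gap: 0.0002
grip_force: 0.0
```

Call:
arm_command(claw=[-1,-1,-1,-1,-1], slide=[[0,0.003,0],[0,0.003,0],[0,0.003,0],[0,0.003,0],[0,0,0]], turn=[[0,0,0],[0,0,0],[0,0,0],[0,0,0],[0,0,0]])

```text
time_s: 10.5
position: [0.5299, -0.0192, 0.0179]
eef_rot: [2.398, 2.028, 0.001]
contact_force: [0.6, 0.2, 0.8]
finger_gap: -0.0001
grip_force: 0.0
```

```bash
python3 -c "
from f import *
me();look()"
```

```text
t 10.5 tcp 525.71 69.49 0.017862622017350206 f 0.53 0.31 0.81 gap -0.00010288142785002222
slide [0. 0. 0.] yaw y -9.56 tilt [ 1.1e-03 -1.0e-04 -1.0e+00]
turn about tool z 0
stile slope deg -13.59 at mid 554.9 y 48.0 156.0 28
stile slope deg 0.06 at mid 589.3 y 48.0 156.0 28
fence slope deg -0.13 at mid 621.8 y 40.0 116.0 20
fence slope deg 0.01 at mid 629.9 y 40.0 116.0 20
stile y [ 48.94736573 168.21890781]
red y [168.51022747 168.78710786]
blue x [613.23507341 613.76948248] y [122.0134442  140.97476527]
```

Call:
arm_command(claw=[-1,-1,-1,-1,-1], slide=[[0,0.003,0],[0,0.003,0],[0,0.003,0],[0,0.003,0],[0,0.003,0]], turn=[[0,0,0],[0,0,0],[0,0,0],[0,0,0],[0,0,0]])

```text
time_s: 11.05
position: [0.5443, -0.0216, 0.0173]
eef_rot: [-2.399, -2.029, 0.0]
contact_force: [-2.0, 0.4, 0.6]
finger_gap: 0.0003
grip_force: 0.7
```

```bash
python3 -c "
from f import *
me();look()"
```

```text
t 11.05 tcp 540.3 69.5 0.017313493442628024 f -2.06 0.08 0.56 gap 0.0003199093527936606
slide [0. 0. 0.] yaw y -9.55 tilt [-1.e-04  1.e-04 -1.e+00]
turn about tool z 0
stile slope deg -13.27 at mid 566.0 y 40.0 156.0 28
stile slope deg 2.04 at mid 598.7 y 40.0 156.0 28
fence slope deg -0.16 at mid 621.9 y 40.0 116.0 20
fence slope deg 0.02 at mid 629.9 y 40.0 116.0 20
stile y [ 51.14223948 168.18476627]
red y [168.58766863 169.05344339]
blue x [613.70095171 614.37882639] y [122.09767499 140.97505756]
```

Call:
arm_command(claw=[-1,-1,-1,-1,-1], slide=[[0,-0.003,0],[-0.02,0,0],[0,0.003,0],[0,0.003,0],[0,0.003,0]], turn=[[0,0,0],[0,0,0],[0,0,0],[0,0,0],[0,0,0]])

```text
time_s: 11.6
position: [0.5468, -0.0419, 0.0172]
eef_rot: [-2.398, -2.029, 0.0]
contact_force: [-1.6, -1.0, 0.8]
finger_gap: 0.0
grip_force: 0.6
```

```bash
python3 -c "
from f import *
me();look()"
```

```text
t 11.6 tcp 546.15 49.84 0.017221735674101474 f -1.38 -1.23 0.79 gap 2.5092355275227328e-05
slide [0. 0. 0.] yaw y -9.55 tilt [-3.e-04  2.e-04 -1.e+00]
turn about tool z 0
stile slope deg -5.8 at mid 562.2 y 40.0 156.0 30
stile slope deg -1.77 at mid 605.5 y 40.0 156.0 30
fence slope deg -0.1 at mid 621.9 y 40.0 116.0 20
fence slope deg 0.0 at mid 629.9 y 40.0 116.0 20
stile y [ 32.71749509 167.19257822]
blue x [614.00182888 615.03642646] y [121.85923338 140.70338391]
```

Call:
arm_command(claw=[-1,-1,-1,-1,-1], slide=[[0,-0.003,0],[0.024,0,0],[0,0.003,0],[0,0.003,0],[0,0.002,0]], turn=[[0,0,0],[0,0,0],[0,0,0],[0,0,0],[0,0,0]])

```text
time_s: 12.15
position: [0.5557, -0.0197, 0.0173]
eef_rot: [-2.398, -2.029, 0.0]
contact_force: [-2.1, 1.0, -0.5]
finger_gap: -0.0002
grip_force: 0.8
```

```bash
python3 -c "
from f import *
me();look()"
```

```text
t 12.15 tcp 551.2 73.27 0.017268342143967778 f -2.22 0.66 -0.47 gap -0.00017964050097978433
slide [0. 0. 0.] yaw y -9.55 tilt [-2.e-04  1.e-04 -1.e+00]
turn about tool z 0
stile slope deg -16.15 at mid 578.4 y 40.0 156.0 28
stile slope deg 1.82 at mid 608.4 y 40.0 156.0 28
fence slope deg -0.75 at mid 622.2 y 48.0 116.0 18
fence slope deg -0.13 at mid 629.9 y 48.0 116.0 18
stile y [ 44.4902016 165.1919849]
red y [168.54298276 168.6479509 ]
blue x [614.31547745 615.43590168] y [122.25057881 140.93461739]
```

Call:
arm_command(claw=[-1,-1,-1,-1,-1], slide=[[0,-0.003,0],[-0.018,0,0],[0,0.003,0],[0,0.0015,0],[0,0.001,0]], turn=[[0,0,0],[0,0,0],[0,0,0],[0,0,0],[0,0,0]])

```text
time_s: 12.7
position: [0.5549, -0.0373, 0.0173]
eef_rot: [-2.398, -2.028, 0.001]
contact_force: [-5.7, 0.2, 3.5]
finger_gap: -0.0002
grip_force: 3.1
```

```bash
python3 -c "
from f import *
me();look()"
```

```text
t 12.7 tcp 553.39 55.76 0.017303475395642445 f -5.64 -0.75 3.46 gap -0.00016637122938468143
slide [0. 0. 0.] yaw y -9.56 tilt [-8.e-04  4.e-04 -1.e+00]
turn about tool z 0
stile slope deg -7.76 at mid 573.3 y 40.0 156.0 30
stile slope deg -0.1 at mid 613.2 y 40.0 156.0 30
fence slope deg -0.18 at mid 622.0 y 40.0 116.0 20
fence slope deg 0.04 at mid 629.9 y 40.0 116.0 20
stile y [ 39.56140064 165.51281648]
red y [168.25627339 168.40189547]
blue x [614.34577043 615.38518736] y [122.11430464 140.48279766]
```

Call:
arm_command(claw=[-1,-1,-1,-1,-1], slide=[[0,-0.02,0],[-0.04,0,0],[-0.04,0,0],[-0.04,0,0],[0,0,0]], turn=[[0,0,0],[0,0,0],[0,0,0],[0,0,0],[0,0,0]])

```text
time_s: 13.25
position: [0.5151, -0.1562, 0.0176]
eef_rot: [2.402, 2.023, -0.0]
contact_force: [-0.5, -0.3, -0.2]
finger_gap: 0.0005
grip_force: 0.0
```

Call:
arm_command(claw=[-1,-1,-1,-1], slide=[[0,0.028,0],[0,0.028,0],[0,0,0],[0,0,0]], turn=[[0,0,0],[0,0,0],[0,0,0],[0,0,0]])

```text
time_s: 13.65
position: [0.5707, -0.161, 0.0168]
eef_rot: [-2.397, -2.029, 0.0]
contact_force: [-0.4, 0.6, -0.6]
finger_gap: -0.0002
grip_force: 0.0
```

```bash
python3 -c "
from f import *
me();c=look();cv2.imwrite('pics/w6.png',c['image'][:,:,::-1])"
```

```text
t 13.65 tcp 589.6 -63.58 0.016775192218244445 f -0.5 0.54 -0.58 gap -0.00023950502616669155
slide [0. 0. 0.] yaw y -9.5 tilt [-7.e-04  5.e-04 -1.e+00]
turn about tool z 0
stile slope deg 4.0 at mid 569.7 y 40.0 56.0 5
stile slope deg 0.14 at mid 613.5 y 40.0 56.0 5
fence slope deg -0.29 at mid 622.2 y 40.0 52.0 4
fence slope deg -0.31 at mid 630.0 y 40.0 52.0 4
stile y [-32.92092691  53.69888793]
```

View pics/w6.png

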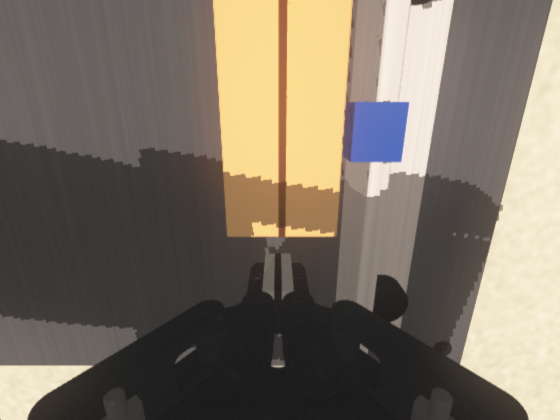

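Call:
arm_command(claw=[-1,-1,-1,-1,-1], slide=[[0.006,0,0],[0.006,0,0],[0.005,0,0],[0.0015,0,0],[0,0,0]], turn=[[0,0,0],[0,0,0],[0,0,0],[0,0,0],[0,0,0]])

```text
time_s: 14.2
position: [0.5737, -0.1432, 0.0174]
eef_rot: [2.398, 2.029, 0.0]
contact_force: [0.1, 0.7, -0.5]
finger_gap: 0.0002
grip_force: 0.0
```

Call:
arm_command(claw=[-1,-1,-1], slide=[[0.001,0,0],[0.0005,0,0],[0,0,0]], turn=[[0,0,0],[0,0,0],[0,0,0]])

```text
time_s: 14.5
position: [0.574, -0.1424, 0.0173]
eef_rot: [2.399, 2.028, -0.0]
contact_force: [-0.3, -0.9, 0.9]
finger_gap: 0.0003
grip_force: 0.4
```

Call:
arm_command(claw=[-1,-1], slide=[[0.001,0,0],[0,0,0]], turn=[[0,0,0],[0,0,0]])

```text
time_s: 14.7
position: [0.5742, -0.1413, 0.0173]
eef_rot: [2.399, 2.029, 0.0]
contact_force: [0.5, -0.1, 0.2]
finger_gap: 0.0001
grip_force: 0.6
```

Call:
arm_command(claw=[-1,-1], slide=[[0.001,0,0],[0,0,0]], turn=[[0,0,0],[0,0,0]])

```text
time_s: 14.9
position: [0.5743, -0.1401, 0.0173]
eef_rot: [-2.399, -2.029, -0.0]
contact_force: [0.1, -1.6, 0.8]
finger_gap: 0.0
grip_force: 0.5
```

Call:
arm_command(claw=[-1,-1], slide=[[0.0005,0,0],[0,0,0]], turn=[[0,0,0],[0,0,0]])

```text
time_s: 15.1
position: [0.5744, -0.14, 0.0173]
eef_rot: [2.399, 2.028, -0.0]
contact_force: [-1.3, -3.7, 0.6]
finger_gap: -0.0001
grip_force: 1.4
```

Call:
arm_command(claw=[-1,-1], slide=[[0.0005,0,0],[0,0,0]], turn=[[0,0,0],[0,0,0]])

```text
time_s: 15.3
position: [0.5744, -0.14, 0.0173]
eef_rot: [2.398, 2.028, -0.001]
contact_force: [-1.0, -5.4, 0.8]
finger_gap: -0.0
grip_force: 2.6
```

Call:
arm_command(claw=[-1,-1,-1,-1,-1], slide=[[-0.01,0,0],[-0.005,-0.028,0],[0,-0.029,0],[0.045,0,0],[0.045,0,0]], turn=[[0,0,0],[0,0,0],[0,0,0],[0,0,0],[0,0,0]])

```text
time_s: 15.8
position: [0.5302, -0.0557, 0.0174]
eef_rot: [-2.402, -2.024, -0.001]
contact_force: [1.1, -0.3, -0.1]
finger_gap: -0.0001
grip_force: 0.0
```

Call:
arm_command(claw=[-1,-1,-1,-1,-1], slide=[[0.045,0,0],[0.045,0,0],[0.009,0,0],[0,0,0],[0,0,0]], turn=[[0,0,0],[0,0,0],[0,0,0],[0,0,0],[0,0,0]])

```text
time_s: 16.3
position: [0.547, 0.0409, 0.0171]
eef_rot: [-2.399, -2.028, 0.001]
contact_force: [0.4, -0.0, -0.1]
finger_gap: -0.0001
grip_force: 0.0
```

```bash
python3 -c "
from f import *
me();c=look()"
```

```text
t 16.3 tcp 532.53 131.55 0.01711167707721587 f 0.4 0.06 -0.09 gap -9.325987286609381e-05
slide [0. 0. 0.] yaw y -9.57 tilt [-4.e-04 -0.e+00 -1.e+00]
turn about tool z 0
stile slope deg -20.62 at mid 594.1 y 92.0 156.0 17
stile slope deg 14.12 at mid 596.8 y 92.0 156.0 17
fence slope deg -8.05 at mid 627.1 y 92.0 116.0 7
fence slope deg 0.13 at mid 629.8 y 92.0 116.0 7
stile y [ 97.49919913 167.02538946]
red y [170.25763902 171.69637732]
blue x [613.93618629 614.65418731] y [122.45376763 141.42698316]
```

Call:
arm_command(claw=[-1,-1,-1,-1,-1], slide=[[0,0.006,0],[0,0.006,0],[0,0.005,0],[0,0.0015,0],[0,0,0]], turn=[[0,0,0],[0,0,0],[0,0,0],[0,0,0],[0,0,0]])

```text
time_s: 16.85
position: [0.5656, 0.0386, 0.0172]
eef_rot: [-2.399, -2.028, 0.0]
contact_force: [-0.2, 0.1, 0.7]
finger_gap: 0.0003
grip_force: 0.0
```

Call:
arm_command(claw=[-1,-1], slide=[[0,0.001,0],[0,0,0]], turn=[[0,0,0],[0,0,0]])

```text
time_s: 17.05
position: [0.5663, 0.0386, 0.0173]
eef_rot: [-2.398, -2.029, 0.0]
contact_force: [-0.0, 0.7, 0.9]
finger_gap: -0.0
grip_force: 0.0
```

Call:
arm_command(claw=[-1,-1], slide=[[0,0.0007,0],[0,0,0]], turn=[[0,0,0],[0,0,0]])

```text
time_s: 17.25
position: [0.5671, 0.0385, 0.0173]
eef_rot: [-2.399, -2.029, -0.0]
contact_force: [0.7, -0.3, -0.6]
finger_gap: -0.0001
grip_force: 0.0
```

Call:
arm_command(claw=[-1,-1], slide=[[0,0.0007,0],[0,0,0]], turn=[[0,0,0],[0,0,0]])

```text
time_s: 17.45
position: [0.5675, 0.0384, 0.0173]
eef_rot: [-2.398, -2.029, 0.001]
contact_force: [-1.9, 0.3, 1.1]
finger_gap: -0.0002
grip_force: 1.0
```

Call:
arm_command(claw=[-1,-1], slide=[[0,0.0007,0],[0,0,0]], turn=[[0,0,0],[0,0,0]])

```text
time_s: 17.65
position: [0.5676, 0.0384, 0.0173]
eef_rot: [-2.397, -2.028, 0.003]
contact_force: [-6.6, -0.2, 3.7]
finger_gap: -0.0001
grip_force: 3.3
```

Call:
arm_command(claw=[-1,-1], slide=[[0,0.0006,0],[0,0,0]], turn=[[0,0,0],[0,0,0]])

```text
time_s: 17.85
position: [0.5676, 0.0385, 0.0173]
eef_rot: [-2.396, -2.027, 0.004]
contact_force: [-10.7, 1.1, 5.8]
finger_gap: 0.0002
grip_force: 5.1
```

Call:
arm_command(claw=[-1,-1,-1,-1,-1], slide=[[0,0.0002,0],[0,0,0],[0,0,0],[0,0,0],[0,0,0]], turn=[[0,0,0],[0,0,0],[0,0,0],[0,0,0],[0,0,0]])

```text
time_s: 18.35
position: [0.5676, 0.0385, 0.0172]
eef_rot: [-2.396, -2.027, 0.005]
contact_force: [-10.7, 1.3, 6.8]
finger_gap: 0.0001
grip_force: 5.6
```

Call:
arm_command(claw=[-1,-1,-1,-1,-1], slide=[[0,0,0],[0,0,0],[0,0,0],[0,0,0],[0,0,0]], turn=[[0,0,0],[0,0,0],[0,0,0],[0,0,0],[0,0,0]])

```text
time_s: 18.85
position: [0.5676, 0.0384, 0.0172]
eef_rot: [-2.396, -2.027, 0.005]
contact_force: [-11.0, 0.6, 7.1]
finger_gap: -0.0004
grip_force: 5.6
```

Call:
arm_command(claw=[-1,-1,-1,-1,-1], slide=[[0,-0.003,0],[0,-0.012,0],[-0.04,0,0],[-0.04,0,0],[-0.04,0,0]], turn=[[0,0,0],[0,0,0],[0,0,0],[0,0,0],[0,0,0]])

```text
time_s: 19.35
position: [0.5345, -0.0789, 0.0175]
eef_rot: [2.397, 2.029, 0.001]
contact_force: [0.6, 0.2, 0.4]
finger_gap: 0.0001
grip_force: 0.0
```

Call:
arm_command(claw=[-1,-1,-1,-1], slide=[[0,0.004,0],[0,0.004,0],[0,0.0025,0],[0,0,0]], turn=[[0,0,0],[0,0,0],[0,0,0],[0,0,0]])

```text
time_s: 19.75
position: [0.5454, -0.0786, 0.0173]
eef_rot: [2.397, 2.03, 0.001]
contact_force: [0.5, -0.4, -0.1]
finger_gap: 0.0004
grip_force: 0.0
```

```bash
python3 -c "
from f import *
me();c=look()"
```

```text
t 19.75 tcp 550.9 13.51 0.017268861521766137 f 0.52 -0.34 -0.1 gap 0.0004051155807746685
slide [0. 0. 0.] yaw y -9.47 tilt [ 4.e-04  1.e-04 -1.e+00]
turn about tool z 0
stile slope deg -0.24 at mid 566.8 y 40.0 132.0 24
stile slope deg 0.26 at mid 613.2 y 40.0 132.0 24
fence slope deg -0.19 at mid 621.9 y 40.0 116.0 20
fence slope deg 0.03 at mid 630.0 y 40.0 116.0 20
stile y [ -4.05913703 130.90620251]
blue x [614.09208501 615.29194701] y [121.29328442 127.42088689]
```

Call:
arm_command(claw=[-1,-1,-1], slide=[[-0.002,0,0],[0,0.0015,0],[0,0,0]], turn=[[0,0,0],[0,0,0],[0,0,0]])

```text
time_s: 20.1
position: [0.5462, -0.0815, 0.0173]
eef_rot: [2.398, 2.029, 0.0]
contact_force: [-0.1, -0.8, -0.1]
finger_gap: 0.0001
grip_force: 0.0
```

Call:
arm_command(claw=[-1,-1], slide=[[0,0.0008,0],[0,0,0]], turn=[[0,0,0],[0,0,0]])

```text
time_s: 20.3
position: [0.5469, -0.0818, 0.0173]
eef_rot: [2.399, 2.029, 0.0]
contact_force: [-0.8, -0.1, -0.3]
finger_gap: -0.0001
grip_force: 0.0
```

Call:
arm_command(claw=[-1,-1], slide=[[0,0.0007,0],[0,0,0]], turn=[[0,0,0],[0,0,0]])

```text
time_s: 20.5
position: [0.5474, -0.0819, 0.0172]
eef_rot: [-2.398, -2.028, 0.0]
contact_force: [-2.1, 0.2, 0.5]
finger_gap: 0.0001
grip_force: 0.7
```

Call:
arm_command(claw=[-1,-1], slide=[[0,0.0007,0],[0,0,0]], turn=[[0,0,0],[0,0,0]])

```text
time_s: 20.7
position: [0.5474, -0.0819, 0.0172]
eef_rot: [-2.397, -2.028, 0.002]
contact_force: [-6.8, 0.9, 3.5]
finger_gap: -0.0001
grip_force: 3.0
```

Call:
arm_command(claw=[-1,-1], slide=[[0,0.0006,0],[0,0,0]], turn=[[0,0,0],[0,0,0]])

```text
time_s: 20.9
position: [0.5475, -0.0819, 0.0172]
eef_rot: [-2.396, -2.027, 0.004]
contact_force: [-9.5, 1.1, 7.1]
finger_gap: -0.0003
grip_force: 4.8
```

Call:
arm_command(claw=[-1,-1,-1,-1,-1], slide=[[0,0.0003,0],[0,0,0],[0,0,0],[0,0,0],[0,0,0]], turn=[[0,0,0],[0,0,0],[0,0,0],[0,0,0],[0,0,0]])

```text
time_s: 21.4
position: [0.5475, -0.082, 0.0172]
eef_rot: [-2.396, -2.027, 0.004]
contact_force: [-10.1, 1.2, 7.2]
finger_gap: -0.0
grip_force: 5.6
```

Call:
arm_command(claw=[-1,-1,-1,-1,-1], slide=[[0,0,0],[0,0,0],[0,0,0],[0,0,0],[0,0,0]], turn=[[0,0,0],[0,0,0],[0,0,0],[0,0,0],[0,0,0]])

```text
time_s: 21.9
position: [0.5475, -0.0819, 0.0172]
eef_rot: [-2.396, -2.027, 0.004]
contact_force: [-12.0, 1.3, 6.8]
finger_gap: 0.0005
grip_force: 5.6
```

Call:
arm_command(claw=[-1,-1,-1,-1,-1], slide=[[0,-0.003,0],[0,-0.03,0],[0,-0.01,-0.04],[0,0,-0.045],[0,0,0]], turn=[[0,0,0],[0,0,0],[0,0,0],[0,0,0],[0,0,0]])

```text
time_s: 22.4
position: [0.5102, -0.0758, 0.1094]
eef_rot: [2.391, 2.022, 0.013]
contact_force: [0.3, 0.4, -0.7]
finger_gap: 0.0001
grip_force: 0.0
```

Call:
arm_command(claw=[-1,-1,-1,-1,-1], slide=[[0,0,-0.045],[0,0,-0.045],[0,0,-0.03],[0,0,0],[0,0,0]], turn=[[0,0,0],[0,0,0],[0,0,0],[0,0,0],[0,0,0]])

```text
time_s: 22.9
position: [0.5071, -0.0752, 0.2224]
eef_rot: [2.398, 2.028, 0.002]
contact_force: [0.0, -0.7, -0.8]
finger_gap: -0.0002
grip_force: 0.0
```

```bash
python3 -c "
from f import *
me();c=look();cv2.imwrite('pics/w7.png',c['image'][:,:,::-1])"
```

```text
t 22.9 tcp 512.51 10.44 0.22240484673442912 f 0.17 -0.71 -0.81 gap -0.0002127164728996574
slide [0. 0. 0.] yaw y -9.55 tilt [ 1.6e-03 -3.0e-04 -1.0e+00]
turn about tool z 0
stile slope deg -0.07 at mid 567.1 y 40.0 156.0 30
stile slope deg 0.04 at mid 613.2 y 40.0 156.0 30
fence slope deg -0.12 at mid 622.4 y 40.0 116.0 20
fence slope deg 0.05 at mid 630.0 y 40.0 116.0 20
stile y [-29.99176471 168.28755832]
red y [168.56588984 169.18543641]
blue x [615.22809928 616.18871479] y [123.04325104 139.57884073]
```

View pics/w7.png

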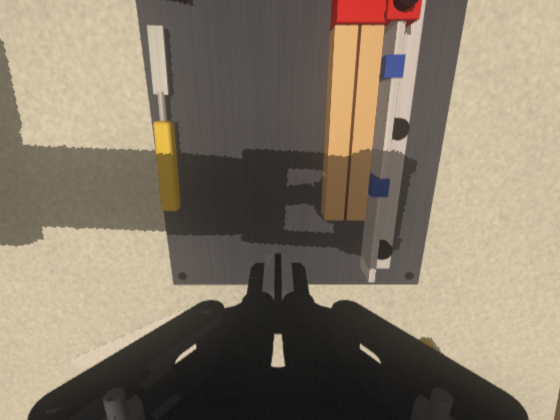

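The stile, columns 325–383 and rows 22–220, lies parallel against both pads at (394,66) and (379,188). Its end touches the red stop at row 22, and the arm is clear.

```bash
python3 -c "
from station import ctrl
print(ctrl.sign_off())"
```

```text
the job is handed in; nothing more can be done
None
```

I handed the job in at about 23 s. The last wrist view showed the stile parallel against both pads and butted on the stop, after 11–12 N presses held about a second behind each pad, stop-side pad first; the hand-in call returned no verdict.

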